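Paint bench wash-up: bottle onto its drying post, stirring rod into the soak tube

TASK

Finish the wash-up at the paint-mixing bench. Turn the rinsed narrow-necked bottle that lies on the draining mat upside down and put it on the free post of the drying rack, fully home with its mouth down on the post's flange; and take the steel stirring rod out of the wooden brush block and push it down into the narrow soak tube until its collar rests on the lip. Leave the other bottles, jars and paints where they are.

Things in the scene. Friction and masses are not known exactly. Their poses are not given: they have to be found in the camera images.
- bottle: the rinsed mixing bottle, white plastic, hollow and open, 120 mm long: body 54 mm in diameter up to 76 mm from the base, shoulder to 96 mm, then neck 32 mm outside, 25 mm inside. Starts lying in a groove of the mat, mouth towards the rack, axis 29 mm above the table. Origin: centre of its base; z runs from base to mouth (level at the start, straight down once inverted)
- bottle_mouth (a point): centre of the bottle's mouth, 120 mm from its base along the bottle's z axis
- mat: black rubber draining mat, 150 by 216 mm, fixed, 2 mm thick; nine ribs, 5 mm high and 24 mm apart, run along its x axis and keep round things from rolling. Origin: centre of its underside; x points to the rack (the robot's right)
- rack: grey drip tray of the drying rack, 110 by 330 mm, fixed, floor 10 mm above the table, rim 8 mm higher. Three equal steel posts stand in a row along its y axis, 105 mm apart, the middle one at its centre; two carry things that are drying. The row runs roughly away from the robot. Origin: centre of its underside; x points to the mat (the robot's left)
- post: the free post of the rack, in any of the three places: upright steel, fixed, 72 mm tall over the tray; foot flange 40 mm in diameter, 8 mm thick; above it a cone (21 to 14 mm in diameter over 14 mm) that centres a bottle's neck, then a pin 14 mm in diameter with a tapered tip. Origin: centre of its foot on the tray floor; z up
- post_seat (a point): centre of the top of the free post's flange, where the bottle's mouth comes to rest (18 mm above the table; the tip of the post is 64 mm higher)
- block: wooden brush block, 170 by 60 mm, 55 mm high, fixed, right of the rack, nearer than the tube or farther. The rod stands in a hole 11 mm wide and 45 mm deep, 55 mm from its centre towards its -x end (the end next to the rack); three brushes, up to 215 mm above the table, stand in the +x half. Origin: centre of its underside; x along its length, roughly to the robot's right
- rod: the stirring rod, about 50 g, 159 mm long, upright in the brush block, foot 10 mm above the table: steel shaft 8 mm in diameter and 95 mm long, then a collar disc 26 mm in diameter and 4 mm thick, then a black round handle 15 mm in diameter and 60 mm long. Origin: centre of the shaft's lower end; z along the rod to the handle
- rod_collar (a point): centre of the underside of the rod's collar, 95 mm from its lower end
- rod_grip (a point): point on the rod's axis in the handle where it is well gripped, 36 mm above the collar's underside and 28 mm below the top of the handle
- tube: the soak tube, empty: upright steel tube 21 mm outside, 13 mm inside, fixed on a round foot 76 mm in diameter and 12 mm high; the lip flares over the top 10 mm to 29 mm outside, about 20 mm inside. Total height 108 mm, free depth 96 mm. To the right of the rack, in line with the brush block. Origin: centre of its underside; z up
- tube_mouth (a point): centre of the tube's mouth, level with the lip, 108 mm above the table; the rod's collar rests here when the rod is fully in
- jar: a short straight glass jar, 48 mm in diameter and 70 mm long, that lies in another groove of the mat beside the bottle, 120 mm from it; not part of the job. Origin: centre of its base; z along it to its mouth
- dry_jar: a clear plastic jar, 60 mm in diameter and 80 mm high, upside down over another post of the rack. Origin: centre of its mouth, on the tray floor; z up
- dry_bottle: a bottle like the one to be hung up, already upside down on another post of the rack. Origin: centre of its mouth, on that post's flange; z up
- paint_a: small paint bottle with a ribbed cap, 43 mm in diameter and 82 mm high, standing left of the far end of the rack. Origin: centre of its underside
- paint_b: paint bottle of the same shape and size, standing on the right, between the brush block and the soak tube. Origin: centre of its underside
- paint_c: paint bottle of the same shape and size, standing right of the far end of the rack. Origin: centre of its underside
Not all that is in view belongs to the job. What is shaped like the rod but red or yellow is not meant.

How it is judged (in metres and radians):
At the end, for the whole second after the job is handed in: bottle upside down on the free post, within 0.12 rad of upright, mouth centred to 6 mm and on the flange to 4 mm; rod in the soak tube, within 0.1 rad of upright, collar centred to 6 mm and on the lip to 4 mm; both released and at rest (horizontal distance between bottle_mouth and post_seat below 0.006 m and z of bottle_mouth in the frame of post between 0.004 and 0.012 m and angle between bottle's own z axis and vertical above 3.02 rad and linear speed of each of bottle, rod below 0.02 m/s and horizontal distance between rod_collar and tube_mouth below 0.006 m and z of rod_collar in the frame of tube between 0.104 and 0.112 m and angle between rod's own z axis and vertical below 0.1 rad); the robot touches nothing.
It fails at once if a thing drying on the rack was moved more than 30 mm or tipped (distance of any of dry_jar, dry_bottle from where it was at the start of the episode above 0.03 m or angle between any of dry_jar, dry_bottle's own z axis and vertical above 0.35 rad).
It fails at once if the short jar on the mat was moved more than 30 mm (distance of jar from where it was at the start of the episode above 0.03 m).
It fails at once if a standing paint bottle was moved more than 30 mm or tipped (distance of any of paint_a, paint_b, paint_c from where it was at the start of the episode above 0.03 m or angle between any of paint_a, paint_b, paint_c's own z axis and vertical above 0.35 rad).
It also fails if it takes over 56 s, if anything falls off the work surface, if the arm or the gripper's body presses on something with over 40 N, if the wrist force passes 120 N, or if a joint passes its speed limit or range.

ROBOT

A 6-joint arm with a two-finger parallel gripper is mounted at the origin on the work surface. World frame = base frame: x ahead of the robot, y to its left, z up, the work surface at z = 0. Lengths are in mm, angles in rad, forces in N, time in s.
With the tool pointing down it reaches from about 400 to 925 mm from the base axis. Payload 12.5 kg.
Tool frame: the origin (TCP) lies at the very end of the fingers, on their centre line; the grasp point (between the pads) lies behind it (env.grip_depth is the z of the grasp point in the tool frame, in mm); z points along the fingers, y is the line along which they close (so a half turn about z gives the same grasp; the last joint's range is limited). The gripper opens to 95 mm and grips with 3 to 60 N. Pads are 20 mm wide; open, the fingers measure 119 mm over their backs; the gripper's body (75 mm by 180 mm) begins 59 mm behind the grasp point.
Start: joints at [1.062, 0.491, 1.559, -0, 1.092, -0.106], TCP at [244.983, 575.005, 214.661] pointing down, gripper open.
Joint ranges: [-3.1, 3.1], [-0.84, 2.19], [0.05, 2.79], [-1.13, 4.28], [0.06, 2.93], [-2.69, 2.69]. Speed limits (rad/s): [2.22, 2.22, 2.79, 3.14, 3.14, 3.14].

INTERFACE

Orientations are given as [roll, pitch, yaw] about the fixed x, y, z axes, in that order (R = Rz(yaw) Ry(pitch) Rx(roll)).
In Python, from cell import env, optics gives the robot as it stands.
- The arm moves only by the tool step_arm, never from a script. Its argument "moves" is a list of rows, each an object of numbers: "tx", "ty", "tz": the shift along the tool's x, y, z in mm; "roll": the turn about the tool's z in rad. In form: [{"tx": .., "ty": .., "tz": .., "roll": ..}, ...]. A call has 1 to 12 rows; each row is the pose to reach, as a shift and turn from the pose commanded when the call began, along the tool's axes at that moment; what a row does not reach only later rows make up. A row lasts 1/12 s, in which the tool goes at most 41.7 mm and 7.16 degrees, less where a joint would pass 70% of its speed; a pose out of reach is approached as far as the arm can. A call with a gripper value outside its range is refused whole. "grip" is the finger opening in mm, from 0 to 95.1, set as the call begins (left out, the last holds). The fingers move at their own pace and stop on an object; the grip force is fixed at half the most. Time passes only in rows, so rows that repeat a pose let the fingers close. It gives the time, the measured TCP pose, the force, the opening and the grip force at its end, in the units of the state.
- env.state(): the state, without advancing time (a new reading comes with each control period).
- optics.read_camera(name): name is "scene" or "top" or "wrist"; returns a dict with "pixels" (420x560x3 uint8, blue, green, red), "mtx" (3x3 intrinsics, pixels), "dist" ([k1, k2, p1, p2, k3] as OpenCV has them; the pictures are not rectified), "view" (4x4, takes a point from world to camera coordinates). Camera axes: x right, y down, z forward; pixel columns grow to the right and rows downward; lengths in mm; the calibration is good to about 2 mm. A picture is of the moment at which its call begins. There is no depth.
- env.job_done(): hands the job in; it is judged then, once.
The state is a dict: "t": time; "joints": joint angles; "qvel": joint speeds; "tau": joint torques, N m; "eef_pos": TCP position; "tcp_rot": TCP orientation; "ft_force": force on the tool from outside, world axes, zero at the start; "moment": the same for the moment, N m; "opening": opening from 0.0 (shut) to 1.0 (fully open); "grip_force": force on a finger pad.
Only numpy, scipy, OpenCV 4.12 (cv2) and the standard library are available. Lean on these libraries where they do the work, as an engineer would, in place of code of your own. Each camera call takes 0.05 s, during which the arm holds its last target. There are 200 camera calls.

## Working session

There is one attempt and no reset: what is moved stays moved. The work goes in short steps, Python scripts to look and compute and a tool call to move; the robot and the scene stay as the last step left them, time stands still between calls to the robot, and variables do not carry over. Pictures are saved under pics/ and viewed, at most 10 in all, crops included, and the job is handed in when it is done.

Besides the shell and the picture viewer there is one more tool, called in YAML: its name, and indented under it one key for each argument. step_arm: Moves the arm, as the interface text tells. Its arguments: {"type":"object","properties":{"moves":{"type":"array"},"grip":{"type":"number"}},"required":["moves"]}

```bash
ls; mkdir -p pics
cat > h.py <<'E'
import sys; sys.path.insert(0,'.')
import numpy as np, cv2, pickle
from cell import env, optics
def snap(n,tag):
    d=optics.read_camera(n); d={k:np.array(d[k]) for k in d}; cv2.imwrite(f'pics/{tag}.png',d['pixels']); pickle.dump(d,open(f'pics/{tag}.pkl','wb')); return d
def load(tag): return pickle.load(open(f'pics/{tag}.pkl','rb'))
def ray(d,p):
    u=cv2.undistortPoints(np.array([[p]],float),d['mtx'].astype(float),d['dist'].astype(float))[0,0]
    R=d['view'][:3,:3];t=d['view'][:3,3]; return -R.T@t, R.T@np.array([u[0],u[1],1])
def onz(d,p,z):
    c,v=ray(d,p); return c+v*(z-c[2])/v[2]
def tri(obs):
    A=np.zeros((3,3));b=np.zeros(3)
    for d,p in obs:
        c,v=ray(d,p);v/=np.linalg.norm(v);P=np.eye(3)-np.outer(v,v);A+=P;b+=P@c
    return np.linalg.solve(A,b)
def proj(d,X):
    r,_=cv2.Rodrigues(d['view'][:3,:3].astype(float)); return cv2.projectPoints(np.array(X,float).reshape(-1,1,3),r,d['view'][:3,3].astype(float),d['mtx'].astype(float),d['dist'].astype(float))[0][:,0]
E
python3 - <<'E'
from h import *
for n in ('scene','top','wrist'):
    d=snap(n,n+'0'); R=d['view'][:3,:3]; print(n,-R.T@d['view'][:3,3],R[2],d['mtx'][0,0],d['dist'])
print(env.state(),env.grip_depth)
E
```

```text
pics
scene [1313.08594526  176.57587451  926.19696139] [-0.65549251 -0.18682302 -0.73172859] 538.1595733777322 [0.04433843 0.         0.         0.         0.        ]
top [486.39702876  -7.83929908 949.99487581] [ 0.11086206 -0.00764058 -0.99380643] 396.75093246330795 [-0.1053891  0.         0.         0.         0.       ]
wrist [181.65013195 602.11098299 384.2361373 ] [ 0.22198451 -0.09566204 -0.97034615] 296.2867925478078 [-0.04440885  0.          0.          0.          0.        ]
{'t': 0.15, 'joints': array([ 1.06242390e+00,  4.91414411e-01,  1.55930346e+00, -1.95692510e-05,
        1.09167652e+00, -1.05559211e-01]), 'qvel': array([ 0.00123362, -0.0022156 , -0.00149152, -0.00126146, -0.00092283,
        0.00044012]), 'tau': array([ 1.83178679e-03, -6.12901139e+01, -2.58280081e+01,  6.92845322e-02,
        4.73079190e-02, -7.56714235e-05]), 'eef_pos': array([244.88267441, 574.84548524, 214.20219917]), 'tcp_rot': array([-3.14079354e+00, -6.72123558e-05,  2.73878844e+00]), 'ft_force': array([ 0.53063317,  0.21255576, -0.78071671]), 'moment': array([-0.02989348,  0.02390984,  0.04044787]), 'grip_force': 0.0, 'opening': 1.0024323592442126} -18.8
```

View pics/top0.png

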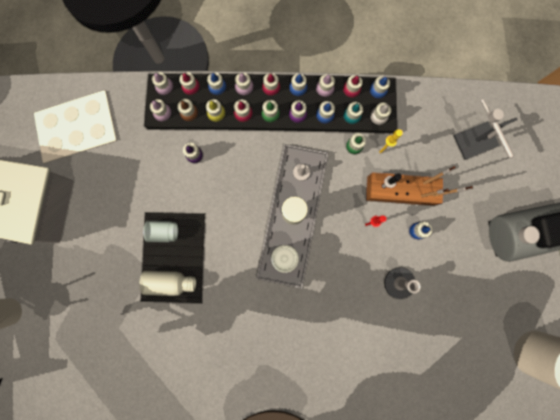

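View pics/scene0.png

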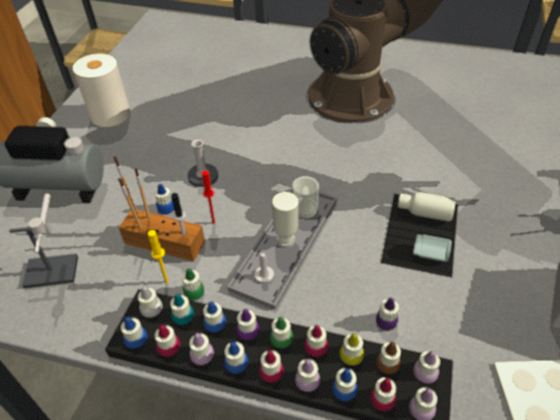

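Top: bottle at (168,284) with mouth at (195,285). Free post at (302,172), the far place. Rod handle at (393,180), tube mouth at about (413,287). Red and yellow decoys at (377,221) and (393,140). I'll zoom in for exact pixels.

Run:
```python
from h import *
t=load('top0')['pixels'];s=load('scene0')['pixels']
def crop(im,x,y,w=66,h=50):
    c=im[y:y+h,x:x+w]; c=cv2.resize(c,None,fx=4,fy=4,interpolation=cv2.INTER_CUBIC)
    for i in range(0,w,10):
        cv2.putText(c,str(x+i),(4*i,8),0,.3,(0,255,255),1); c[:4,4*i]=(0,0,255); 
    for i in range(0,h,10): cv2.putText(c,str(y+i),(0,4*i+4),0,.3,(0,255,255),1)
    return c
r=[crop(t,138,262),crop(t,272,150),crop(t,365,160)],[crop(t,380,262),crop(s,390,180),crop(s,230,250)],[crop(s,150,190),crop(s,175,135),crop(s,120,150)]
cv2.imwrite('pics/c1.png',np.vstack([np.hstack(k) for k in r]))
```

```text
(no output)
```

View pics/c1.png

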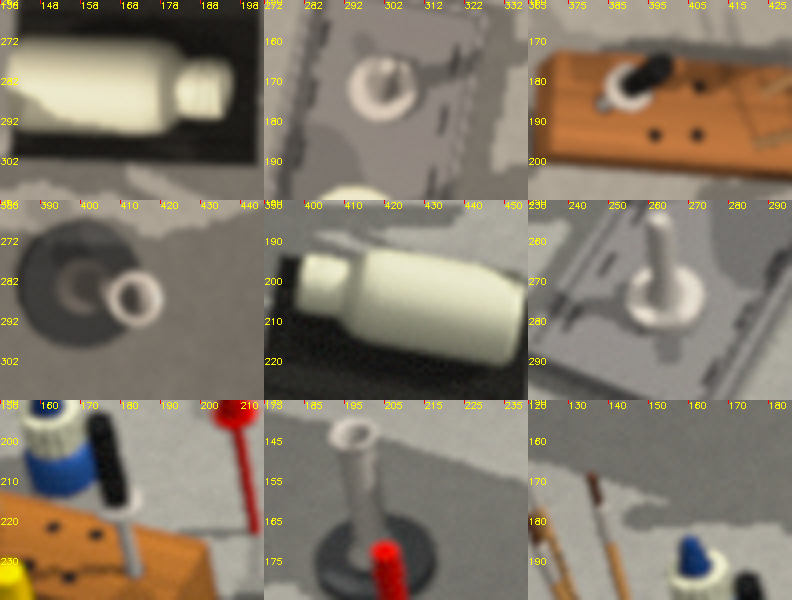

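Run:
```python
from h import *
np.set_printoptions(precision=1,suppress=True)
T=load('top0');S=load('scene0')
f=lambda n,pt,ps,z: print(n,'tri',tri([(T,pt),(S,ps)]),'top@z',onz(T,pt,z),'scene@z',onz(S,ps,z))
f('flange',(301.5,172),(264,274),18)
f('collar',(390,182),(180.5,215),107)
f('mouth',(413.75,286.5),(197.2,143.5),108)
print('tubefoot',onz(T,(400,283),12))
print('rod foot/hole', onz(T,(384,186),55))
m=cv2.inRange(cv2.cvtColor(T['pixels'],cv2.COLOR_BGR2HSV),(0,0,110),(179,110,255)); m[:262]=0;m[:,:141]=0;m[300:]=0;m[:,203:]=0
k=cv2.connectedComponentsWithStats(m);i=1+np.argmax(k[2][1:,4]);print(k[2][i])
y,x=np.nonzero(k[1]==i)
for xx in range(141,200,4):
    q=y[x==xx]
    if len(q):print(xx,q.min(),q.max(),end=' | ')
print()
for p in((140,284),(196.5,284),(177,284)):print(onz(T,p,29))
for p in((399,201),(452.7,211)):print(onz(S,p,29))
b=[('red',(377,221)),('yellow',(393,140)),('paint_b',(421,231)),('blk1',(369,173)),('blk2',(367,198)),('blk3',(442,205)),]
for n,p in b:print(n,onz(T,p,60))
```

```text
flange tri [683.6 -57.4  15.4] top@z [683.5 -58.8  18. ] scene@z [685.2 -55.1  18. ]
collar tri [ 645.7 -245.   107.8] top@z [ 646.5 -247.4  107. ] scene@z [ 645.1 -243.1  107. ]
mouth tri [ 421.4 -295.4  106.4] top@z [ 421.7 -296.2  108. ] scene@z [ 423.2 -293.1  108. ]
tubefoot [ 422.5 -295.7   12. ]
rod foot/hole [ 646.6 -247.9   55. ]
[ 141  272   55   24 1039]
141 272 292 | 145 272 293 | 149 273 293 | 153 273 293 | 157 273 294 | 161 273 294 | 165 273 294 | 169 274 295 | 173 274 295 | 177 275 294 | 181 278 291 | 185 278 291 | 189 278 291 | 193 279 290 | 
[411.7 313.5  29. ]
[415.2 180.8  29. ]
[414.1 226.2  29. ]
[417.2 189.9  29. ]
[419.3 310.   29. ]
red [ 564.9 -229.2   60. ]
yellow [ 755.3 -270.1   60. ]
paint_b [ 543.5 -331.2   60. ]
blk1 [ 675.4 -212.    60. ]
blk2 [ 617.2 -206.7   60. ]
blk3 [ 604.2 -382.7   60. ]
```

step_arm:
  moves:
    - {"tx":-278,"ty":-215,"tz":114,"roll":1.168}
    - {"tx":-278,"ty":-215,"tz":114,"roll":1.168}
    - {"tx":-278,"ty":-215,"tz":114,"roll":1.168}
    - {"tx":-278,"ty":-215,"tz":114,"roll":1.168}
    - {"tx":-278,"ty":-215,"tz":114,"roll":1.168}
    - {"tx":-278,"ty":-215,"tz":114,"roll":1.168}
    - {"tx":-278,"ty":-215,"tz":114,"roll":1.168}
    - {"tx":-278,"ty":-215,"tz":114,"roll":1.168}
    - {"tx":-278,"ty":-215,"tz":114,"roll":1.168}
    - {"tx":-278,"ty":-215,"tz":114,"roll":1.168}
    - {"tx":-278,"ty":-215,"tz":114,"roll":1.168}
    - {"tx":-278,"ty":-215,"tz":114,"roll":1.168}
  grip: 80

```text
t: 1.15
eef_pos: [416.5, 268.2, 100.6]
tcp_rot: [-3.141, -0.0, 1.572]
ft_force: [0.5, 1.3, -0.4]
opening: 0.837
grip_force: 0.0
```

step_arm:
  moves:
    - {"tz":35}
    - {"tz":65}
    - {"tz":80}
    - {"tz":89}
    - {"tz":89}

```text
validation failed for argument at $.mo...
```

step_arm:
  moves:
    - {"tz":0}
    - {"tz":0}
    - {"tz":0}
    - {"tz":0}
    - {"tz":0}
    - {"tz":0}
  grip: 40

```text
validation failed for argument at $.mo...
```

step_arm:
  moves:
    - {"tz":-15}
    - {"tz":-50}
    - {"tz":-90}
    - {"tz":-130}
    - {"tz":-165}
    - {"tz":-190}
    - {"tz":-190}

```text
validation failed for argument at $.mo...
```

Run:
```python
from h import *
a=snap('scene','s1')['pixels'];b=snap('wrist','w1')['pixels']
cv2.imwrite('pics/v1.png',np.hstack([cv2.resize(a[100:400,200:560],(480,400)),cv2.resize(b,(320,240))[:].repeat(1,0) if 0 else cv2.copyMakeBorder(cv2.resize(b,(320,240)),0,160,0,0,0)]))
```

```text
(no output)
```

View pics/v1.png

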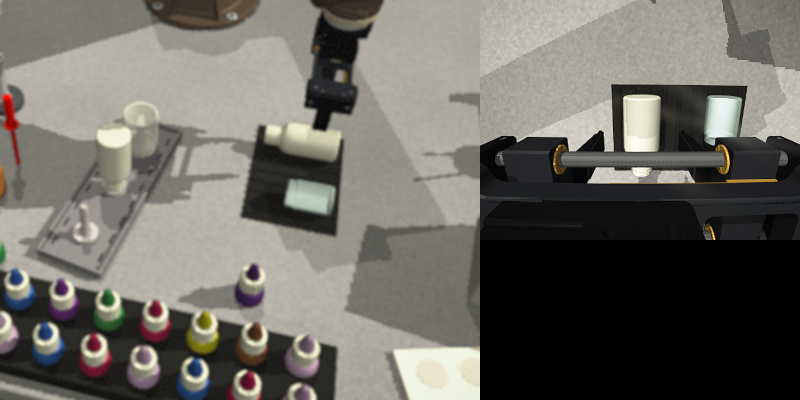

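The moves were refused because every key is required in each row. The wrist view shows the bottle centred between the fingers.

step_arm:
  moves:
    - {"tx":0,"ty":0,"tz":35,"roll":0}
    - {"tx":0,"ty":0,"tz":65,"roll":0}
    - {"tx":0,"ty":0,"tz":80,"roll":0}
    - {"tx":0,"ty":0,"tz":89,"roll":0}
    - {"tx":0,"ty":0,"tz":89,"roll":0}

```text
t: 1.67
eef_pos: [415.6, 268.8, 10.5]
tcp_rot: [-3.14, 0.001, 1.573]
ft_force: [-0.3, -0.3, -0.3]
opening: 0.841
grip_force: 0.0
```

step_arm:
  moves:
    - {"tx":0,"ty":0,"tz":0,"roll":0}
    - {"tx":0,"ty":0,"tz":0,"roll":0}
    - {"tx":0,"ty":0,"tz":0,"roll":0}
    - {"tx":0,"ty":0,"tz":0,"roll":0}
    - {"tx":0,"ty":0,"tz":0,"roll":0}
    - {"tx":0,"ty":0,"tz":0,"roll":0}
  grip: 40

```text
t: 2.17
eef_pos: [416.9, 268.5, 12.4]
tcp_rot: [3.14, -0.001, 1.571]
ft_force: [0.5, 1.3, 6.7]
opening: 0.563
grip_force: 30.0
```

step_arm:
  moves:
    - {"tx":0,"ty":0,"tz":-15,"roll":0}
    - {"tx":0,"ty":0,"tz":-50,"roll":0}
    - {"tx":0,"ty":0,"tz":-90,"roll":0}
    - {"tx":0,"ty":0,"tz":-130,"roll":0}
    - {"tx":0,"ty":0,"tz":-165,"roll":0}
    - {"tx":0,"ty":0,"tz":-180,"roll":0}
    - {"tx":0,"ty":0,"tz":-180,"roll":0}

```text
t: 2.75
eef_pos: [417.6, 268.8, 195.4]
tcp_rot: [3.136, -0.003, 1.571]
ft_force: [0.0, 0.0, -0.1]
opening: 0.563
grip_force: 30.0
```

Run:
```python
from h import *
a=snap('scene','s2')['pixels'];b=snap('top','t2')['pixels']
cv2.imwrite('pics/v2.png',np.hstack([cv2.resize(a[60:260,320:520],(400,400)),cv2.resize(b[200:360,100:260],(400,400))]))
```

```text
(no output)
```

View pics/v2.png

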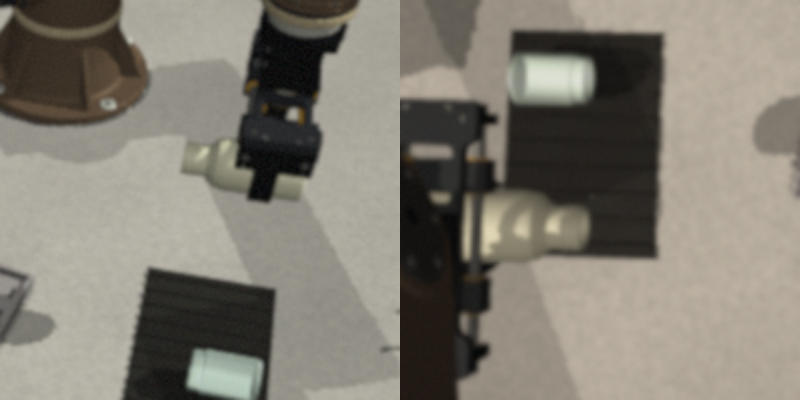

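```bash
cat >> h.py <<'E'
def onx(d,p,x):
    c,v=ray(d,p); return c+v*(x-c[0])/v[0]
E
python3 - <<'E'
from h import *
S=load('s2')
for p in((412.5,138),(471,153.5),(453,130),(450,158)):print(p,onx(S,p,417).round(1),onz(S,p,214).round(1))
E
```

```text
(412.5, 138) [417.  191.8 214.9] [415.8 191.8 214. ]
(471, 153.5) [417.  311.1 197.8] [437.  308.1 214. ]
(453, 130) [417.  265.1 249.2] [370.3 269.7 214. ]
(450, 158) [417.  273.9 177.9] [460.2 269.2 214. ]
```

step_arm:
  moves:
    - {"tx":-40,"ty":0,"tz":0,"roll":0}
    - {"tx":-81,"ty":1,"tz":0,"roll":0}
    - {"tx":-122,"ty":1,"tz":0,"roll":0}
    - {"tx":-163,"ty":2,"tz":0,"roll":0}
    - {"tx":-204,"ty":2,"tz":0,"roll":0}
    - {"tx":-245,"ty":3,"tz":0,"roll":0}
    - {"tx":-286,"ty":3,"tz":0,"roll":0}
    - {"tx":-327,"ty":4,"tz":0,"roll":0}
    - {"tx":-368,"ty":4,"tz":0,"roll":0}
    - {"tx":-409,"ty":5,"tz":0,"roll":0}
    - {"tx":-450,"ty":5,"tz":0,"roll":0}
    - {"tx":-491,"ty":5,"tz":0,"roll":0}

```text
t: 3.85
eef_pos: [420.3, -224.5, 189.8]
tcp_rot: [-3.139, -0.002, 1.57]
ft_force: [0.3, 0.1, -0.5]
opening: 0.562
grip_force: 30.0
```

step_arm:
  moves:
    - {"tx":-40,"ty":0,"tz":0,"roll":0}
    - {"tx":-80,"ty":0,"tz":0,"roll":0}
    - {"tx":-110,"ty":1,"tz":0,"roll":0}
    - {"tx":-118,"ty":1,"tz":0,"roll":0}
    - {"tx":-118,"ty":1,"tz":30,"roll":0}
    - {"tx":-118,"ty":1,"tz":55,"roll":0}
    - {"tx":-118,"ty":1,"tz":66,"roll":0}
    - {"tx":-118,"ty":1,"tz":66,"roll":0}

```text
t: 4.52
eef_pos: [421.0, -339.0, 121.7]
tcp_rot: [-3.137, -0.005, 1.571]
ft_force: [-0.2, 0.8, -0.2]
opening: 0.564
grip_force: 30.0
```

Run:
```python
from h import *
a=snap('scene','s3')['pixels'];b=snap('top','t3')['pixels']
print(env.state()['eef_pos'],env.state()['ft_force'])
cv2.imwrite('pics/v3.png',np.hstack([cv2.resize(a[60:210,120:270],(400,400),interpolation=2),cv2.resize(b[200:350,350:500],(400,400),interpolation=2)]))
```

```text
[ 422.23068273 -340.06209696  124.69774921] [-0.10981945  0.30944949  0.09496298]
```

View pics/v3.png

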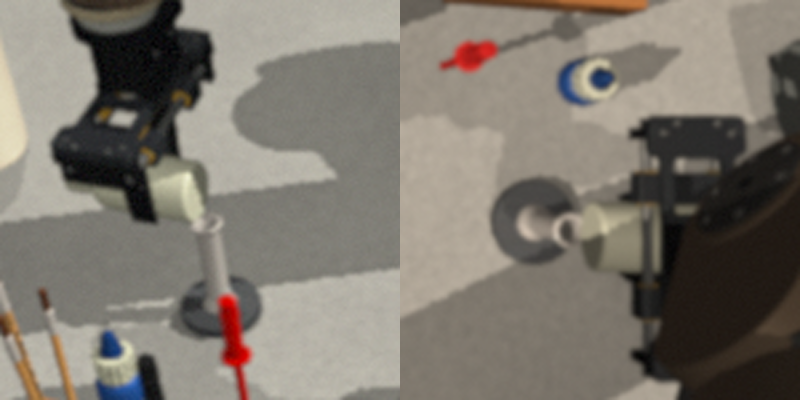

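step_arm:
  moves:
    - {"tx":0,"ty":0,"tz":5,"roll":0}
    - {"tx":0,"ty":0,"tz":8,"roll":0}
    - {"tx":0,"ty":0,"tz":11,"roll":0}
    - {"tx":0,"ty":0,"tz":14,"roll":0}
    - {"tx":0,"ty":0,"tz":17,"roll":0}
    - {"tx":0,"ty":0,"tz":20,"roll":0}

```text
t: 5.12
eef_pos: [423.8, -343.2, 107.2]
tcp_rot: [3.137, 0.006, 1.571]
ft_force: [-2.0, -10.6, 9.0]
opening: 0.563
grip_force: 30.0
```

Run:
```python
from h import *
a=snap('scene','s4')['pixels'];b=snap('top','t4')['pixels']
s=env.state();print(s['eef_pos'],s['ft_force'],s['moment'])
cv2.imwrite('pics/v4.png',np.hstack([cv2.resize(a[60:210,120:270],(400,400),interpolation=2),cv2.resize(b[200:350,350:500],(400,400),interpolation=2)]))
```

```text
[ 423.70954438 -342.88163073  106.9107541 ] [ 1.00761384 -7.65038584  6.11346555] [-1.23141811 -0.12572435 -0.07360223]
```

step_arm:
  moves:
    - {"tx":0,"ty":0,"tz":3,"roll":0}
    - {"tx":0,"ty":0,"tz":6,"roll":0}
    - {"tx":0,"ty":0,"tz":9,"roll":0}
    - {"tx":0,"ty":0,"tz":12,"roll":0}
    - {"tx":0,"ty":0,"tz":15,"roll":0}
    - {"tx":0,"ty":0,"tz":18,"roll":0}

```text
t: 5.72
eef_pos: [424.0, -343.9, 89.3]
tcp_rot: [3.137, 0.007, 1.571]
ft_force: [-0.7, -11.5, 6.2]
opening: 0.564
grip_force: 30.0
```

Run:
```python
from h import *
a=snap('scene','s5')['pixels'];b=snap('top','t5')['pixels']
s=env.state();print(s['eef_pos'],s['ft_force'],s['moment'])
cv2.imwrite('pics/v5.png',np.hstack([cv2.resize(a[60:210,120:270],(400,400),interpolation=2),cv2.resize(b[200:350,350:500],(400,400),interpolation=2)]))
```

```text
[ 423.946394   -343.75640738   88.94614784] [  0.18123503 -13.39424066   3.08074513] [-2.19887067  0.02950097  0.03380819]
```

View pics/v5.png

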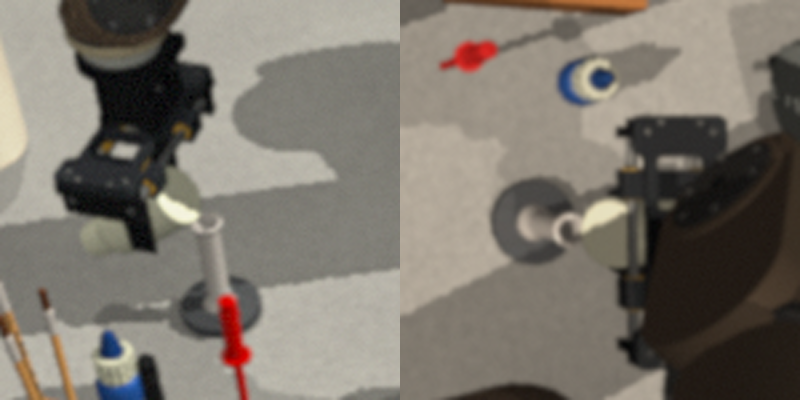

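step_arm:
  moves:
    - {"tx":0,"ty":0,"tz":3,"roll":0}
    - {"tx":0,"ty":0,"tz":6,"roll":0}
    - {"tx":0,"ty":0,"tz":10,"roll":0}
    - {"tx":2,"ty":0,"tz":10,"roll":0}
    - {"tx":4,"ty":0,"tz":10,"roll":0}
    - {"tx":6,"ty":0,"tz":10,"roll":0}
    - {"tx":8,"ty":0,"tz":10,"roll":0}

```text
t: 6.4
eef_pos: [425.2, -339.6, 80.1]
tcp_rot: [3.133, 0.014, 1.571]
ft_force: [-2.3, -33.8, 5.6]
opening: 0.566
grip_force: 30.0
```

Run:
```python
from h import *
a=snap('scene','s6')['pixels']
s=env.state();print(s['eef_pos'],s['ft_force'],s['moment'])
h=cv2.cvtColor(a,cv2.COLOR_BGR2HSV)[60:210,120:270]
for t in('s3','s5','s6'):
    im=load(t)['pixels'][60:210,120:270].astype(int)
    m=((im[...,2]-im[...,0]>22)&(im[...,1]>95)&(abs(im[...,1]-im[...,2])<20)).astype('uint8')
    k=cv2.connectedComponentsWithStats(m);i=1+np.argmax(k[2][1:,4]);print(t,k[2][i],k[3][i])
cv2.imwrite('pics/m6.png',m*255)
```

```text
[ 425.2450043  -339.25207819   80.27209229] [ -0.71597541 -29.71855341   9.95828088] [-4.56848092  0.26689094  0.0123875 ]
s3 [  0  14  11  50 312] [ 3.44871795 43.55128205]
s5 [  0  15  11  49 313] [ 3.44408946 43.62619808]
s6 [  0  15  11  49 312] [ 3.44551282 43.54166667]
```

```bash
cat >> h.py <<'E'
def bottle_mask(d,x0,y0,x1,y1):
    im=d['pixels'].astype(int); m=((im[...,2]-im[...,0]>14)&(im[...,1]>85)&(abs(im[...,1]-im[...,2])<16)).astype('uint8')
    z=np.zeros_like(m);z[y0:y1,x0:x1]=m[y0:y1,x0:x1]; return cv2.morphologyEx(z,cv2.MORPH_OPEN,np.ones((3,3)))
E
python3 - <<'E'
from h import *
for t in('s3','s5','s6'):
    m=bottle_mask(load(t),140,110,203,190)[110:165:2,140:205]
    print(t)
    for r in m: print(''.join('#' if v else '.' for v in r))
E
```

```text
s3
.................................................................
.................................................................
.................................................................
.................................................................
.................................................................
.........................................###########.............
......................................################...........
...................................###################...........
....................................##################...........
....................................###################..........
....................................####################.........
..............############...........###################.........
...............############..........###################.........
....###..........##########...........###################........
....###................................##################........
........................................#################........
.........................................
[... 3752 characters left out ...]
..............###############......###..
....................####...............######..............####..
...................##########....................................
...................##########...............................###..
..................############..............................###..
.................##############..................................
.................##############..................................
.................#############...................................
..................##########.....................................
....................#######......................................
.................................................................
```

Run:
```python
from h import *
for t,p,g in(('s3',(139,137),(-340,144)),('s5',(152,149),(-343.8,107.8)),('s6',(161.5,158.5),(-339.4,99))):
    X=onx(load(t),p,424);d=X[1:]-np.array(g);print(t,X.round(1),d.round(1),np.degrees(np.arctan2(-d[1],-d[0])))
```

```text
s3 [ 424.  -444.    98.1] [-104.   -45.9] 23.8161870333821
s5 [ 424.  -417.1   65.9] [-73.3 -41.9] 29.748934509689292
s6 [ 424.  -397.4   39.3] [-58.  -59.7] 45.848480082468164
```

Run:
```python
from h import *
b=snap('top','t6')['pixels'];a=load('s6')['pixels'];w=snap('wrist','w6')['pixels']
cv2.imwrite('pics/v6.png',np.hstack([cv2.resize(a[110:210,130:230],(400,400),interpolation=2),cv2.resize(b[230:330,370:470],(400,400),interpolation=2)]))
```

```text
(no output)
```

View pics/v6.png

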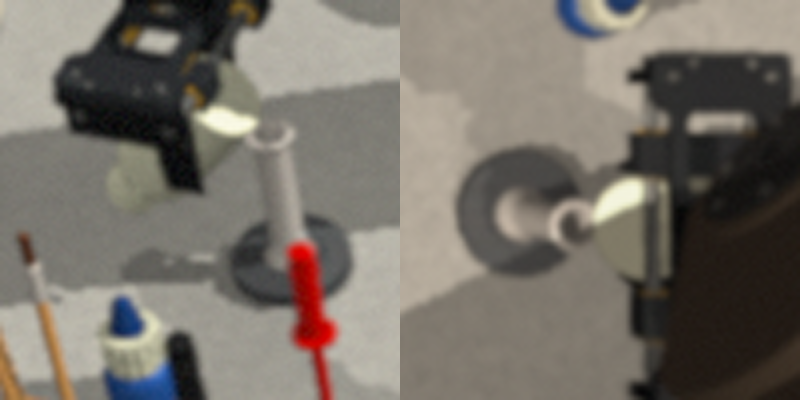

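step_arm:
  moves:
    - {"tx":-6,"ty":0,"tz":0,"roll":0}
    - {"tx":-12,"ty":0,"tz":0,"roll":0}
    - {"tx":-12,"ty":0,"tz":-35,"roll":0}
    - {"tx":-12,"ty":0,"tz":-75,"roll":0}
    - {"tx":-10,"ty":0,"tz":-115,"roll":0}
    - {"tx":0,"ty":0,"tz":-120,"roll":0}
    - {"tx":40,"ty":0,"tz":-120,"roll":0}
    - {"tx":80,"ty":0,"tz":-120,"roll":0}
    - {"tx":120,"ty":0,"tz":-120,"roll":0}
    - {"tx":142,"ty":0,"tz":-110,"roll":0}
    - {"tx":142,"ty":0,"tz":-80,"roll":0}
    - {"tx":142,"ty":0,"tz":-57,"roll":0}

```text
t: 7.55
eef_pos: [422.3, -189.0, 133.9]
tcp_rot: [3.141, 0.0, 1.573]
ft_force: [0.9, 0.0, -0.8]
opening: 0.564
grip_force: 30.0
```

Run:
```python
from h import *
a=snap('scene','s7');s=env.state();print(s['eef_pos'],s['ft_force'])
print(proj(a,[s['eef_pos']]))
x0,y0=proj(a,[s['eef_pos']+[0,0,0]])[0].astype(int)
m=bottle_mask(a,x0-50,y0-45,x0+35,y0+45)[y0-45:y0+45:2,x0-50:x0+35]
print(x0-50,y0-45)
for r in m: print(''.join('#' if v else '.' for v in r))
```

```text
[ 420.83106447 -188.73637681  130.25341176] [-1.65180641  1.03406653 -4.84023789]
[[238.86391254 142.48598575]]
188 97
.....................................................................................
.....................................................................................
..............###....................................................................
.....................................................................................
.....................................................................................
.....................................................................................
.....................................................................................
.....................................................................................
.....................................................................................
.....................................................................................
..........................................................#####......................
...................................
[... 2188 characters left out ...]
............
.....................................................................................
.....................................................................................
.....................................................................................
.....................................................................................
.....................................................................................
.....................................................................................
.....................................................................................
.....................................................................................
```

step_arm:
  moves:
    - {"tx":-12,"ty":0,"tz":0,"roll":0}
    - {"tx":-22,"ty":0,"tz":0,"roll":0}
    - {"tx":-28,"ty":0,"tz":0,"roll":0}
    - {"tx":-34,"ty":0,"tz":0,"roll":0}
    - {"tx":-40,"ty":0,"tz":0,"roll":0}
    - {"tx":-46,"ty":0,"tz":0,"roll":0}

```text
t: 8.1
eef_pos: [422.1, -236.9, 135.8]
tcp_rot: [-3.142, -0.002, 1.569]
ft_force: [-0.4, 9.9, 6.8]
opening: 0.567
grip_force: 30.0
```

```bash
cat > look.py <<'E'
from h import *
tag=sys.argv[1]
a=snap('scene',tag);s=env.state();e=s['eef_pos'];print(e,s['ft_force'])
x0,y0=proj(a,[e])[0].astype(int)
m=bottle_mask(a,x0-50,y0-45,x0+35,y0+45)[y0-25:y0+45:2,x0-50:x0+35]
print('origin',x0-50,y0-25)
for r in m: print(''.join('#' if v else '.' for v in r))
for th in(40,50,60,70,80,90):
    g=e+[0,0,18.8];t=np.radians(th);u=np.array([0,-np.cos(t),-np.sin(t)]);f=np.array([0,-np.sin(t),np.cos(t)])
    print(th,proj(a,[g+80*u,g+80*u+16*f,g+80*u-16*f,g-40*u]).round(0).tolist())
E
python3 look.py s8
```

```text
[ 422.33358942 -238.06568963  135.83467423] [ 0.07857437  3.53877355 -2.10301248]
origin 168 112
.........................................................#####.......................
.........................................................#######.....................
.........................................................########....................
.........................................................#########...................
###.....................................................##########...................
###....................................................###########...................
..................................................##############.....................
..................................................#############......................
...................................................###########.......................
...................................................##########........................
...................................................#########.........................
..................................#####............######
[... 1714 characters left out ...]
..................................
.....................................................................................
.....................................................................................
.....................................................................................
40 [[195.0, 144.0], [190.0, 140.0], [200.0, 149.0], [229.0, 124.0]]
50 [[200.0, 148.0], [194.0, 144.0], [205.0, 152.0], [227.0, 122.0]]
60 [[205.0, 152.0], [199.0, 148.0], [210.0, 155.0], [224.0, 120.0]]
70 [[210.0, 154.0], [204.0, 152.0], [216.0, 157.0], [221.0, 119.0]]
80 [[215.0, 156.0], [209.0, 154.0], [222.0, 158.0], [218.0, 118.0]]
90 [[221.0, 158.0], [215.0, 157.0], [227.0, 159.0], [215.0, 117.0]]
```

step_arm:
  moves:
    - {"tx":-6,"ty":0,"tz":0,"roll":0}
    - {"tx":-11,"ty":0,"tz":0,"roll":0}
    - {"tx":0,"ty":0,"tz":-10,"roll":0}
    - {"tx":5,"ty":0,"tz":-20,"roll":0}
    - {"tx":0,"ty":0,"tz":-20,"roll":0}
    - {"tx":-6,"ty":0,"tz":-20,"roll":0}
    - {"tx":-12,"ty":0,"tz":-20,"roll":0}
    - {"tx":-18,"ty":0,"tz":-20,"roll":0}
    - {"tx":-24,"ty":0,"tz":-20,"roll":0}
    - {"tx":-28,"ty":0,"tz":-20,"roll":0}

```text
t: 8.98
eef_pos: [422.0, -264.8, 154.3]
tcp_rot: [-3.14, -0.002, 1.57]
ft_force: [-0.1, 7.2, 4.2]
opening: 0.567
grip_force: 30.0
```

```bash
python3 look.py s9
```

```text
[ 422.05372537 -265.39045784  154.28390252] [-0.85582615  3.47733805  1.50061659]
origin 155 104
.....................................................................................
.....................................................................................
.....................................................................................
........................................................####.........................
........................................................####.........................
......................................................#######........................
.................................................############........................
.................................................#############.......................
..................................................#############......................
...####...........................................#############......................
...####..............###..........................##############.....................
.....................###...........................######
[... 1714 characters left out ...]
..................................
.....................................................................................
.....................................................................................
.....................................................................................
40 [[183.0, 136.0], [178.0, 132.0], [188.0, 141.0], [216.0, 116.0]]
50 [[188.0, 140.0], [182.0, 136.0], [193.0, 145.0], [214.0, 113.0]]
60 [[193.0, 144.0], [187.0, 140.0], [199.0, 147.0], [211.0, 112.0]]
70 [[198.0, 147.0], [192.0, 144.0], [204.0, 149.0], [209.0, 110.0]]
80 [[204.0, 149.0], [197.0, 147.0], [210.0, 151.0], [206.0, 109.0]]
90 [[209.0, 150.0], [203.0, 149.0], [216.0, 151.0], [203.0, 108.0]]
```

step_arm:
  moves:
    - {"tx":8,"ty":0,"tz":0,"roll":0}
    - {"tx":12,"ty":0,"tz":-35,"roll":0}
    - {"tx":20,"ty":10,"tz":-70,"roll":0}
    - {"tx":45,"ty":40,"tz":-80,"roll":0}
    - {"tx":70,"ty":72,"tz":-80,"roll":0}
    - {"tx":95,"ty":104,"tz":-80,"roll":0}
    - {"tx":120,"ty":136,"tz":-80,"roll":0}
    - {"tx":145,"ty":168,"tz":-80,"roll":0}
    - {"tx":170,"ty":200,"tz":-80,"roll":0}
    - {"tx":190,"ty":232,"tz":-80,"roll":0}
    - {"tx":204,"ty":255,"tz":-80,"roll":0}
    - {"tx":208,"ty":262,"tz":-80,"roll":0}

```text
t: 10.03
eef_pos: [686.9, -54.0, 233.5]
tcp_rot: [3.141, -0.0, 1.573]
ft_force: [1.0, -0.5, -1.2]
opening: 0.567
grip_force: 30.0
```

step_arm:
  moves:
    - {"tx":0,"ty":0,"tz":0,"roll":0}
    - {"tx":0,"ty":0,"tz":35,"roll":0}
    - {"tx":0,"ty":0,"tz":65,"roll":0}
    - {"tx":0,"ty":0,"tz":80,"roll":0}
    - {"tx":0,"ty":0,"tz":80,"roll":0}

```text
t: 10.45
eef_pos: [681.8, -57.5, 151.0]
tcp_rot: [-3.136, -0.001, 1.57]
ft_force: [-0.4, 1.0, -1.1]
opening: 0.569
grip_force: 30.0
```

Run:
```python
from h import *
a=snap('scene','s10');s=env.state();e=s['eef_pos'];print(e,s['ft_force'])
g=e+[0,0,18.8]
print(proj(a,[g-[0,0,80],g-[16,0,80],g-[0,16,80],g-[0,-16,80],g+[0,0,40],[684.3,-57,82],[684.3,-57,18]]).round(1).tolist(), proj(load('scene0'),[[684.3,-57,82]]))
c=cv2.resize(a['pixels'][170:300,200:330],(520,520),interpolation=2); cv2.imwrite('pics/v10.png',c)
```

```text
[682.99291347 -57.57555993 153.49995407] [ 0.50344133 -0.20191771 -0.3851851 ]
[[261.4, 250.5], [263.7, 244.5], [253.7, 249.0], [269.1, 252.1], [258.1, 209.2], [261.7, 254.3], [263.2, 273.5]] [[261.72383824 254.33733553]]
```

View pics/v10.png

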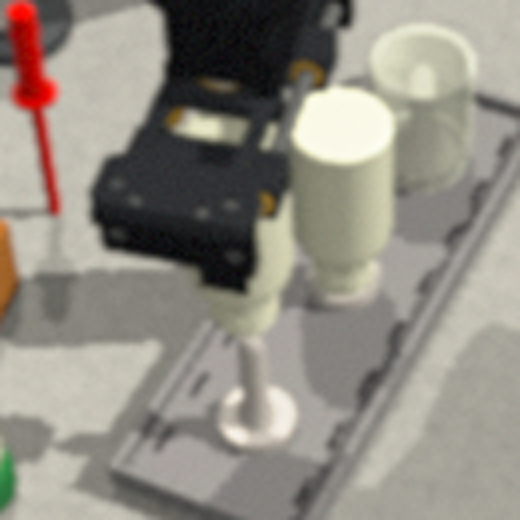

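step_arm:
  moves:
    - {"tx":0,"ty":0,"tz":8,"roll":0}
    - {"tx":0,"ty":0,"tz":16,"roll":0}
    - {"tx":0,"ty":0,"tz":24,"roll":0}
    - {"tx":0,"ty":0,"tz":32,"roll":0}

```text
t: 10.83
eef_pos: [684.5, -56.9, 122.5]
tcp_rot: [3.141, 0.0, 1.571]
ft_force: [-0.5, -0.0, -1.0]
opening: 0.566
grip_force: 30.0
```

step_arm:
  moves:
    - {"tx":0,"ty":0,"tz":10,"roll":0}
    - {"tx":0,"ty":0,"tz":20,"roll":0}
    - {"tx":0,"ty":0,"tz":28,"roll":0}
    - {"tx":0,"ty":0,"tz":34,"roll":0}
    - {"tx":0,"ty":0,"tz":38,"roll":0}
    - {"tx":0,"ty":0,"tz":38,"roll":0}

```text
t: 11.33
eef_pos: [684.2, -56.7, 83.5]
tcp_rot: [-3.14, -0.0, 1.571]
ft_force: [-0.2, -0.3, -0.5]
opening: 0.568
grip_force: 30.0
```

Commanded z is 84.7. I'll keep going down until contact.

step_arm:
  moves:
    - {"tx":0,"ty":0,"tz":2,"roll":0}
    - {"tx":0,"ty":0,"tz":4,"roll":0}
    - {"tx":0,"ty":0,"tz":6,"roll":0}
    - {"tx":0,"ty":0,"tz":6,"roll":0}

```text
t: 11.67
eef_pos: [684.4, -56.7, 78.5]
tcp_rot: [-3.142, -0.0, 1.571]
ft_force: [0.3, -0.4, -1.0]
opening: 0.568
grip_force: 30.0
```

step_arm:
  moves:
    - {"tx":0,"ty":0,"tz":1,"roll":0}
    - {"tx":0,"ty":0,"tz":2,"roll":0}
    - {"tx":0,"ty":0,"tz":3,"roll":0}
    - {"tx":0,"ty":0,"tz":4,"roll":0}
    - {"tx":0,"ty":0,"tz":4,"roll":0}

```text
t: 12.08
eef_pos: [684.5, -56.7, 74.5]
tcp_rot: [3.141, -0.0, 1.571]
ft_force: [1.1, 0.6, -0.1]
opening: 0.573
grip_force: 30.0
```

step_arm:
  moves:
    - {"tx":0,"ty":0,"tz":0,"roll":0}
    - {"tx":0,"ty":0,"tz":0,"roll":0}
    - {"tx":0,"ty":0,"tz":0,"roll":0}
    - {"tx":0,"ty":0,"tz":0,"roll":0}
  grip: 70

```text
t: 12.42
eef_pos: [684.4, -56.8, 74.6]
tcp_rot: [-3.142, -0.0, 1.571]
ft_force: [1.2, -0.2, -0.3]
opening: 0.726
grip_force: 0.0
```

step_arm:
  moves:
    - {"tx":0,"ty":0,"tz":-20,"roll":0}
    - {"tx":0,"ty":0,"tz":-50,"roll":0}
    - {"tx":0,"ty":0,"tz":-90,"roll":0}
    - {"tx":0,"ty":0,"tz":-130,"roll":0}
    - {"tx":0,"ty":0,"tz":-170,"roll":0}
    - {"tx":-40,"ty":0,"tz":-175,"roll":0}
    - {"tx":-80,"ty":-10,"tz":-175,"roll":0}
    - {"tx":-120,"ty":-20,"tz":-175,"roll":0}
    - {"tx":-160,"ty":-30,"tz":-175,"roll":0}
    - {"tx":-185,"ty":-39,"tz":-175,"roll":0}
    - {"tx":-188,"ty":-39,"tz":-175,"roll":0}
    - {"tx":-188,"ty":-39,"tz":-175,"roll":0}

```text
t: 13.42
eef_pos: [644.9, -246.4, 249.5]
tcp_rot: [-3.142, -0.0, 1.568]
ft_force: [-0.1, 0.7, 0.3]
opening: 0.734
grip_force: 0.0
```

Run:
```python
from h import *
a=snap('scene','s11');t=snap('top','t11');w=snap('wrist','w11');s=env.state();print(s['eef_pos'],s['ft_force'])
c=np.hstack([cv2.resize(a['pixels'][160:300,130:330],(400,280),interpolation=2),cv2.resize(t['pixels'][130:270,250:450],(400,280),interpolation=2)])
d=np.hstack([cv2.resize(w['pixels'],(400,300),interpolation=3),cv2.resize(a['pixels'][195:295,220:353],(400,300),interpolation=2)])
cv2.imwrite('pics/v11.png',np.vstack([c,d]))
for z in(138,82,18):print(z,proj(a,[[684.3,-57,z]]).round(1),proj(t,[[684.3,-57,z]]).round(1))
```

```text
[ 645.82263351 -243.49971521  249.58463714] [ 0.34096467 -0.86974638  0.77801809]
138 [[260.3 236.2]] [[303.9 159.8]]
82 [[261.7 254.3]] [[302.3 165.7]]
18 [[263.2 273.5]] [[300.8 171.6]]
```

View pics/v11.png

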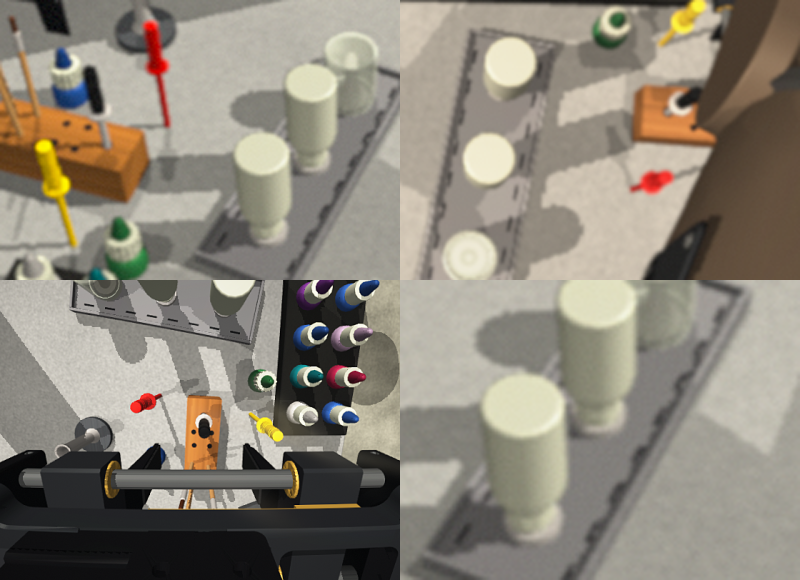

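Bottle seated on the post, at the same height as the neighbouring drying bottle and upright. The rod stands in the block below the gripper.

Run:
```python
from h import *
S=load('scene0');T=load('top0')
print('handle top',onz(S,(174.2,194.8),169).round(1),onz(T,(397.3,176.3),169).round(1))
for p in((138,172),(122,182),(115,158)):
    for z in(180,210): print('brush',p,z,onz(S,p,z).round(0))
W=load('w11'); g=cv2.cvtColor(W['pixels'],6)
# handle/collar in wrist crop (scaled .714): collar ~ (204,418-280)/.714
p=(204/ .7143,(420-280)/.7143); print(W['view'][:3,3]); print('collar wrist',onz(W,p,109).round(1))
q=(204/.7143,(432-280)/.7143); print('handle wrist',onz(W,q,165).round(1))
# tube mouth in wrist
print('tube wrist',onz(W,(63/.7143,(449-280)/.7143),108).round(1))
```

```text
handle top [ 648.1 -244.5  169. ] [ 646.7 -245.   169. ]
brush (138, 172) 180 [ 615. -336.  180.]
brush (138, 172) 210 [ 643. -315.  210.]
brush (122, 182) 180 [ 650. -354.  180.]
brush (122, 182) 210 [ 676. -332.  210.]
brush (115, 158) 180 [ 587. -401.  180.]
brush (115, 158) 210 [ 617. -378.  210.]
[-644.45518575 -272.22349059  364.87593447]
collar wrist [ 648.4 -241.9  109. ]
handle wrist [ 647.8 -245.3  165. ]
tube wrist [ 424.3 -289.1  108. ]
```

step_arm:
  moves:
    - {"tx":0,"ty":1.5,"tz":35,"roll":0}
    - {"tx":0,"ty":1.5,"tz":70,"roll":0}
    - {"tx":0,"ty":1.5,"tz":100,"roll":0}
    - {"tx":0,"ty":1.5,"tz":118,"roll":0}
    - {"tx":0,"ty":1.5,"tz":124,"roll":0}
    - {"tx":0,"ty":1.5,"tz":124,"roll":0}
  grip: 50

```text
t: 14.07
eef_pos: [647.0, -243.3, 124.3]
tcp_rot: [-3.139, -0.001, 1.572]
ft_force: [0.6, 0.6, 0.3]
opening: 0.528
grip_force: 0.0
```

step_arm:
  moves:
    - {"tx":0,"ty":0,"tz":0,"roll":0}
    - {"tx":0,"ty":0,"tz":0,"roll":0}
    - {"tx":0,"ty":0,"tz":0,"roll":0}
    - {"tx":0,"ty":0,"tz":0,"roll":0}
    - {"tx":0,"ty":0,"tz":0,"roll":0}
    - {"tx":0,"ty":0,"tz":0,"roll":0}
    - {"tx":0,"ty":0,"tz":0,"roll":0}
  grip: 5

```text
t: 14.65
eef_pos: [647.1, -244.9, 126.1]
tcp_rot: [3.141, 0.0, 1.571]
ft_force: [0.6, 0.3, 2.7]
opening: 0.152
grip_force: 30.0
```

step_arm:
  moves:
    - {"tx":0,"ty":0,"tz":-10,"roll":0}
    - {"tx":0,"ty":0,"tz":-30,"roll":0}
    - {"tx":0,"ty":0,"tz":-60,"roll":0}
    - {"tx":0,"ty":0,"tz":-95,"roll":0}
    - {"tx":0,"ty":0,"tz":-120,"roll":0}
    - {"tx":0,"ty":0,"tz":-128,"roll":0}
    - {"tx":0,"ty":0,"tz":-128,"roll":0}

```text
t: 15.23
eef_pos: [647.4, -245.0, 256.3]
tcp_rot: [3.138, 0.002, 1.571]
ft_force: [-0.2, 0.1, -0.2]
opening: 0.149
grip_force: 30.0
```

step_arm:
  moves:
    - {"tx":-10,"ty":-30,"tz":0,"roll":0}
    - {"tx":-20,"ty":-65,"tz":0,"roll":0}
    - {"tx":-30,"ty":-100,"tz":0,"roll":0}
    - {"tx":-40,"ty":-135,"tz":0,"roll":0}
    - {"tx":-45,"ty":-170,"tz":0,"roll":0}
    - {"tx":-50,"ty":-200,"tz":0,"roll":0}
    - {"tx":-50,"ty":-220,"tz":0,"roll":0}
    - {"tx":-50,"ty":-225,"tz":0,"roll":0}
    - {"tx":-50,"ty":-225,"tz":0,"roll":0}
    - {"tx":-50,"ty":-225,"tz":0,"roll":0}

```text
t: 16.07
eef_pos: [422.4, -294.8, 253.0]
tcp_rot: [-3.141, -0.001, 1.57]
ft_force: [0.1, -0.2, -1.1]
opening: 0.152
grip_force: 30.0
```

Run:
```python
from h import *
a=snap('scene','s12');t=snap('top','t12');s=env.state();e=s['eef_pos'];print(e,s['ft_force'],s['opening'])
foot=e+[0,0,18.8-39.5-95]
print('foot',foot, proj(a,[foot,foot+[0,0,40],foot+[0,0,80],[422,-295,108]]).round(1).tolist(), proj(t,[foot,[422,-295,108]]).round(1).tolist())
g=cv2.cvtColor(a['pixels'],6)
u,v=proj(a,[foot])[0].astype(int)
for r in range(v-36,v+26,3): print(r,' '.join('%3d'%k for k in g[r,u-14:u+16]))
print(u-14)
```

```text
[ 422.85009545 -294.65352553  253.04766176] [ 0.32432379  0.70386072 -1.03622073] 0.15164850102308916
foot [ 422.85009545 -294.65352553  137.34766176] [[194.9, 133.5], [192.3, 119.5], [189.7, 104.9], [196.6, 143.0]] [[417.8, 287.0], [413.2, 286.4]]
97 175 175 169 149 120  83  45  32  27  39  64 113 161 181 182 178 178 175 177 175 174 175 171 171 170 172 169 165 144 127
100 172 169 167 150 140 143 147 151 155 154 164 170 175 172 169 168 172 176 175 177 173 171 172 176 177 179 165 142 121 116
103 171 172 172 173 171 171 166 155 129 119 135 157 166 171 171 170 173 172 173 173 173 171 173 171 173 168 155 136 121 117
106 173 170 172 172 173 170 173 163 142 119 131 150 164 171 174 172 172 173 174 173 176 173 174 176 176 175 170 151 132 118
109 172 173 171 173 172 170 171 170 159 131 123 141 161 169 171 172 174 172 174 176 173 173 175 175 173 175 175 172 157 138
112 174 172 171 170 171 171 174 172 166 148 124 130 150 166 169 173 172 171 171 174 173 171 168 168 171 171 175 172 173 174
115 172 172 173 173 172 173 173 174 174 164 135 124 140 161 171 173 169 169 172 172 174 173 172 170 171 172 
[... 1055 characters left out ...]
 152 193 213 210 194 172 152 134 122 132 161 173 153 128 117 117 114 119 117
145 117 116 120 117 119 120 117 121 117 118 128 153 181 192 185 170 146 129 129 145 164 171 155 131 121 119 118 119 118 121
148 117 119 119 118 118 114 118 119 118 120 120 118 117 108 106 108 106 111 115 123 144 154 142 129 119 117 121 120 117 119
151 119 118 119 118 119 121 120 118 120 118 119 120 119 115 105 102 108 115 123 135 147 157 152 137 121 121 120 123 121 124
154 120 120 119 116 116 118 119 121 123 120 122 121 122 121 110 101 105 110 118 125 139 151 157 148 132 122 122 121 123 121
157 115 115 114 116 119 119 123 121 120 122 123 125 125 123 118 107 102 107 115 122 134 147 156 153 138 124 121 121 125 121
180
```

step_arm:
  moves:
    - {"tx":0,"ty":0,"tz":12,"roll":0}
    - {"tx":0,"ty":0,"tz":22,"roll":0}
    - {"tx":0,"ty":0,"tz":30,"roll":0}
    - {"tx":0,"ty":0,"tz":36,"roll":0}
    - {"tx":0,"ty":0,"tz":42,"roll":0}
    - {"tx":0,"ty":0,"tz":48,"roll":0}

```text
t: 16.67
eef_pos: [422.1, -294.7, 205.0]
tcp_rot: [-3.142, -0.0, 1.571]
ft_force: [0.8, -0.1, -0.6]
opening: 0.148
grip_force: 30.0
```

step_arm:
  moves:
    - {"tx":0,"ty":0,"tz":10,"roll":0}
    - {"tx":0,"ty":0,"tz":20,"roll":0}
    - {"tx":0,"ty":0,"tz":30,"roll":0}
    - {"tx":0,"ty":0,"tz":40,"roll":0}
    - {"tx":0,"ty":0,"tz":50,"roll":0}
    - {"tx":0,"ty":0,"tz":58,"roll":0}
    - {"tx":0,"ty":0,"tz":66,"roll":0}
    - {"tx":0,"ty":0,"tz":70,"roll":0}
    - {"tx":0,"ty":0,"tz":70,"roll":0}

```text
t: 17.42
eef_pos: [421.7, -294.6, 134.7]
tcp_rot: [-3.141, -0.001, 1.571]
ft_force: [-0.4, -0.2, -0.2]
opening: 0.152
grip_force: 30.0
```

step_arm:
  moves:
    - {"tx":0,"ty":0,"tz":2,"roll":0}
    - {"tx":0,"ty":0,"tz":4,"roll":0}
    - {"tx":0,"ty":0,"tz":6,"roll":0}
    - {"tx":0,"ty":0,"tz":7,"roll":0}
    - {"tx":0,"ty":0,"tz":8,"roll":0}
    - {"tx":0,"ty":0,"tz":8,"roll":0}

```text
t: 17.92
eef_pos: [422.2, -294.9, 128.9]
tcp_rot: [3.14, 0.001, 1.571]
ft_force: [-2.1, 2.8, 14.6]
opening: 0.154
grip_force: 30.0
```

step_arm:
  moves:
    - {"tx":0,"ty":0,"tz":0,"roll":0}
    - {"tx":0,"ty":0,"tz":0,"roll":0}
    - {"tx":0,"ty":0,"tz":0,"roll":0}
    - {"tx":0,"ty":0,"tz":0,"roll":0}
  grip: 50

```text
t: 18.25
eef_pos: [422.0, -294.8, 127.6]
tcp_rot: [3.142, -0.0, 1.571]
ft_force: [0.3, 0.2, -1.1]
opening: 0.377
grip_force: 0.0
```

step_arm:
  moves:
    - {"tx":0,"ty":0,"tz":-20,"roll":0}
    - {"tx":0,"ty":0,"tz":-60,"roll":0}
    - {"tx":0,"ty":0,"tz":-100,"roll":0}
    - {"tx":0,"ty":0,"tz":-120,"roll":0}
    - {"tx":40,"ty":0,"tz":-120,"roll":0}
    - {"tx":80,"ty":0,"tz":-120,"roll":0}
    - {"tx":120,"ty":0,"tz":-120,"roll":0}
    - {"tx":150,"ty":0,"tz":-120,"roll":0}
    - {"tx":150,"ty":0,"tz":-120,"roll":0}
    - {"tx":150,"ty":0,"tz":-120,"roll":0}

```text
t: 19.08
eef_pos: [422.0, -143.7, 247.8]
tcp_rot: [3.141, 0.0, 1.573]
ft_force: [0.6, 0.5, 0.4]
opening: 0.527
grip_force: 0.0
```

Run:
```python
from h import *
a=snap('scene','s13');t=snap('top','t13');s=env.state();print(s['eef_pos'],s['ft_force'],s['opening'])
print('pred tip/collar',proj(a,[[422,-295,172],[422,-295,112],[422,-295,108]]).round(1).tolist())
g=cv2.cvtColor(a['pixels'],6)
for r in range(112,156,2): print(r,' '.join('%3d'%k for k in g[r,182:212]))
# bottle: compare top-face of bottle and dry bottle in scene (bright contours)
m=bottle_mask(a,225,190,305,290);k=cv2.connectedComponentsWithStats(m);print(k[2][k[2][:,4]>60])
for z in(138,):print('pred bottle base',proj(a,[[684.3,-57,z]]).round(1))
for n,A,B in(('scene','scene0','s13'),('top','top0','t13')):
    d=cv2.absdiff(load(A)['pixels'],load(B)['pixels']).max(2);print(n,d[225:250,150:175].mean() if n=='scene' else d[225:240,412:430].mean())
```

```text
[ 422.20596918 -145.23769824  247.64384109] [-0.12517494  0.40893376  0.47254931] 0.527400946058921
pred tip/collar [[192.7, 121.2], [196.4, 141.7], [196.6, 143.0]]
112 172 170 170 171 172 173 176 175 173 174 174 174 172 172 172 171 171 174 172 173 169 170 170 170 174 175 174 175 172 164
114 172 171 171 174 171 173 172 173 172 173 172 174 171 173 169 171 173 175 176 174 173 172 172 174 174 171 173 172 174 171
116 173 175 175 172 173 172 172 169 170 171 169 175 173 173 172 170 172 173 173 174 172 170 171 169 173 173 172 176 174 172
118 175 175 178 174 173 174 172 172 170 169 162 157 162 166 169 171 170 170 171 171 173 171 172 170 171 173 172 175 175 174
120 175 176 176 173 176 175 174 163 135 102  75  66  76 105 136 159 166 169 166 166 163 157 159 157 158 157 159 159 160 154
122 168 166 158 159 158 163 162 144 101  49  26  29  31  46  82 117 131 131 132 128 121 119 116 116 116 118 116 116 116 115
124 132 126 121 118 117 116 117 108  79  40  18  17  22  29  58  94 112 115 114 115 116 117 116 117 117 118 118 118 118 118
126 119 116 117 117 117 118 119 111  89  51  29  18  24  28  47  78
[... 1276 characters left out ...]
 118 121 119 122 120
148 119 117 117 118 116 117 118 122 119 121 117 110 105 104 108 107 115 126 144 152 145 130 122 120 122 117 120 118 119 119
150 119 119 119 120 116 120 119 120 121 121 119 113 106 103 109 116 120 137 148 156 152 133 120 120 121 120 122 120 120 119
152 118 119 118 120 120 121 119 120 119 119 119 118 107 104 109 111 119 133 145 158 156 142 125 116 120 120 121 123 123 122
154 120 116 115 119 122 120 123 123 122 122 122 119 113 103 104 111 116 127 142 155 158 149 131 125 122 123 121 123 120 123
[[     0      0    560    420 232628]
 [   272    190     33     56   1270]
 [   246    225     30     57   1302]]
pred bottle base [[260.3 236.2]]
scene 10.8224
top 11.21111111111111
```

```bash
python3 -c "
from h import *
print(env.job_done())"
```

```text
the job is handed in; nothing more can be done
None
```

I handed the job in at about 19 s: in the last camera checks the bottle is upside down and home on the free post and the rod is in the soak tube with its collar on the lip, but the hand-in returned no verdict.

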